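First in, first out: restock the red-cap oil lane

ROBOT

A 6-joint arm with a two-finger parallel gripper is mounted at the origin on the work surface. World frame = base frame: x ahead of the robot, y to its left, z up, the work surface at z = 0. Lengths are in m, angles in rad, forces in N, time in s.
With the tool pointing down it reaches from about 0.325 to 1 m from the base axis. Payload 5.1 kg.
Tool frame: the origin (TCP) lies on the centre line of the jaws, within the pads' length; the fingertips stand 8 mm ahead of it and the grasp point (between the pads) lies 11 mm behind it; z points along the fingers, y is the direction in which the jaws open and shut (so a half turn about z gives the same grasp; the last joint's range is limited). The gripper opens to 85 mm and grips with 20 to 120 N. Pads are 22 mm wide; open, the fingers measure 114 mm over their backs; the gripper's body (76 mm by 85 mm) begins 54 mm behind the grasp point. The pads swing forward as they close: fully open they stand 13 mm farther back than shut.
Start: joints at [-1.403, 0.124, 1.65, -0, 1.367, -0.083], TCP at [0.161, -0.63, 0.239] pointing down, gripper open.
Joint ranges: [-2.61, 2.61], [-1.02, 2.33], [0.03, 2.71], [-1.35, 4.49], [0.32, 2.68], [-2.91, 2.91]. Speed limits (rad/s): [2.57, 2.57, 3.14, 3.14, 3.14, 3.14].

INTERFACE

Orientations are given as [roll, pitch, yaw] about the fixed x, y, z axes, in that order (R = Rz(yaw) Ry(pitch) Rx(roll)).
In Python, from workcell import r, cams gives the robot as it stands. The module is installed in compiled form; this text tells all that it offers.
- The arm moves only by the shell command python3 -m jog 'ROWS' [FORCE]. ROWS is JSON, one flat list of numbers, 7 for each row, row after row: the shift along the tool's x, y, z in m, then the turn, a rotation vector about the tool's x, y, z in rad, then the gripper command: -1 is fully open, 1 is shut, values between are in proportion. A call has 1 to 5 rows; each row shifts and turns the pose as measured when the row begins, along the tool's axes as they then stand; what a row does not reach is not made up. A row lasts 1/10 s, in which the tool goes at most 50 mm and 8.59 degrees, less where a joint would pass 70% of its speed; a pose out of reach is approached as far as the arm can. A call with a gripper value outside its range is refused whole. The fingers move at their own pace and stop on an object; FORCE is the grip in N (left out, the last holds). Time passes only in rows, so rows that do not move let the fingers close. It gives the time, the measured TCP pose, the force and the opening at its end, in the units of the state.
- r.observe(): the state, without advancing time (a new reading comes with each control period).
- cams.read_camera(name): name is "scene" or "side" or "wrist"; returns a dict with "frame" (420x560x3 uint8, blue, green, red), "fx", "fy", "cx", "cy" (pixels), "T" (4x4, takes a point from camera to world coordinates); the wrist camera has in their place "mount" (4x4, takes a point from camera to tool coordinates, whose origin is the TCP and whose axes are the flange's). Camera axes: x right, y down, z forward; pixel columns grow to the right and rows downward; lengths in m; the calibration is good to about 2 mm. A picture is of the moment at which its call begins: read the wrist's pose just before it. There is no depth.
- r.sign_off(): hands the job in, once; it reports no verdict.
The state is a dict: "time": time; "qpos": joint angles; "dq": joint speeds; "effort": joint torques, N m; "tool_pos": TCP position; "eef_rot": TCP orientation; "ft_force": force on the tool from outside, world axes, zero at the start; "moment": the same for the moment, N m; "opening": opening from 0.0 (shut) to 1.0 (fully open).
Only numpy, scipy, OpenCV 4.12 (cv2) and the standard library are available. Lean on these libraries where they do the work, as an engineer would, in place of code of your own. Each camera call takes 0.05 s, during which the arm holds its last target. There are 200 camera calls.

TASK

Restock the red lane of the oil rack first-in-first-out: first pull the old red-capped bottle in it forward, right up to the lane's red front stop, and only then stand the new red-capped bottle from the bench close behind it in the same lane. Both bottles stay upright and end up standing on the lane's floor, let go.

Things in the scene. Friction and masses are not known exactly. Their poses are not given: they have to be found in the camera images.
- lane: Red lane of the oil rack: straight open-topped channel, 200 mm long (x) by 64 (y), white floor, red front stop at its -x end (nearer the robot), rear open. Origin: centre of underside, 8 mm above the bench. Above the origin: floor 4 mm, side walls 22, stop 26. 56 mm between the walls. Fixed, place and yaw vary; like lanes with blue and green stops beside it, 105 mm apart, any order.
- lane_front (a point): Point on the red lane's middle line where the inner face of the front stop meets the lane's floor; axes as the lane's (x to the rear, z up). A bottle touching the stop is centred 22 mm behind this point.
- old_bottle: Old bottle: white plastic oil bottle with red cap and red label band, standing in the red lane towards its rear. Straight body 44 mm in diameter up to 76 mm, then a shoulder and a 30 mm wide cap, top at 102 mm. About 120 g; slides easily along the lane when held by the body. Origin: centre of its underside; z up.
- new_bottle: New bottle: same kind and size as the old one (white, red cap and band, 44 mm wide body to 76 mm, 102 mm high), standing on the bench to the right (-y) of the rack, near a blue-capped and a green-capped bottle of the same shape, at least 85 mm away centre to centre. Origin: centre of its underside; z up.
Not all that is in view belongs to the job. Leave any black or purple look-alike of the new_bottle alone.

How it is judged:
On the way, in this order (a step that is already met when the one before it is completed fails the run):
1. the old bottle stands in the lane up at the front stop (at most 20 mm short of it) while the new bottle is still out of the lane, at least 120 mm from the old one (x of old_bottle in the frame of lane between -0.09 and -0.053 m and y of old_bottle in the frame of lane between -0.012 and 0.012 m and z of old_bottle in the frame of lane below 0.012 m and angle between old_bottle's own z axis and vertical below 0.17 rad and horizontal distance between old_bottle and new_bottle above 0.12 m), for 0.2 s.
2. the new bottle stands on the lane's floor close behind the old one (gap at most 22 mm) (x of new_bottle in the frame of lane above -0.045 m and horizontal distance between old_bottle and new_bottle below 0.066 m and y of new_bottle in the frame of lane between -0.012 and 0.012 m and z of new_bottle in the frame of lane below 0.012 m and angle between new_bottle's own z axis and vertical below 0.17 rad), for 0.2 s.
At the end, for the whole second after the job is handed in: Old bottle standing on the floor of the red lane, at most 20 mm short of touching the front stop; new bottle standing on the same floor behind it with a gap of at most 22 mm; both between the lane's walls (centres within 12 mm of its middle line), upright within 10 degrees and at rest (all of step 2 and x of old_bottle in the frame of lane between -0.09 and -0.053 m and y of old_bottle in the frame of lane between -0.012 and 0.012 m and z of old_bottle in the frame of lane below 0.012 m and angle between old_bottle's own z axis and vertical below 0.17 rad and linear speed of each of old_bottle, new_bottle below 0.02 m/s).
It fails at once if the old or the new bottle is tipped over (more than 45 degrees) (angle between any of old_bottle, new_bottle's own z axis and vertical above 0.79 rad).
It also fails if it takes over 51 s, if anything falls off the work surface, if the arm or the gripper's body presses on something with over 40 N, if the wrist force passes 120 N, or if a joint passes its speed limit or range.

## Working session

There is one attempt and no reset: what is moved stays moved. The work goes in short steps, Python scripts to look and compute and a shell command to move; the robot and the scene stay as the last step left them, time stands still between calls to the robot, and variables do not carry over. Pictures are saved under pics/ and viewed, about 8 in all and at most 12, crops included, and the job is handed in when it is done.

```bash
mkdir -p pics; ls; python3 - <<'E'
from workcell import r,cams
import cv2,pickle,numpy as np
s=r.observe();print(s)
d={}
for n in ("scene","side","wrist"):
    c=cams.read_camera(n);d[n]=c
    cv2.imwrite(f"pics/{n}0.png",c["frame"]);print(n,c["fx"],c["fy"],c["cx"],c["cy"],np.round(c.get("T",c.get("mount")),4).tolist())
pickle.dump((s,d),open("s0.pkl","wb"))
cv2.imwrite("pics/a.png",np.vstack([cv2.resize(np.hstack([d["scene"]["frame"],d["side"]["frame"]]),(800,300))]))
E
```

```text
pics
{'time': 0.0, 'qpos': array([-1.40260357e+00,  1.24507779e-01,  1.65167741e+00,  9.31771811e-06,
        1.36748312e+00, -8.26450589e-02]), 'dq': array([ 0.0002616 , -0.00084919,  0.00134534,  0.00194723, -0.00202826,
        0.00038624]), 'effort': array([-1.17164338e-03, -4.23617113e+01, -3.65454590e+01, -1.17722902e-04,
        6.83296195e-03, -2.06628835e-05]), 'tool_pos': array([ 0.16118673, -0.62908729,  0.23804925]), 'eef_rot': array([-3.13952483e+00, -1.80438330e-04,  2.50835740e-01]), 'ft_force': array([-0.08871888, -0.12105193, -0.17764109]), 'moment': array([0.00329724, 0.06815507, 0.02392669]), 'opening': 1.003762080838525}
scene 456.8690811384902 456.8690811384902 283.9491717499624 209.8922519094453 [[-0.4921, 0.7213, -0.4874, 0.9764], [0.8705, 0.4062, -0.2779, 0.216], [-0.0025, -0.5611, -0.8278, 0.8802], [0.0, 0.0, 0.0, 1.0]]
side 449.3773588336705 449.3773588336705 275.43755898766256 206.03879879719597 [[-0.8472, -0.3897, 0.3609, 0.2257], [-0.5308, 0.6466, -0.5479, 0.3922], [-0.0199, -0.6558, -0.7547, 0.6317], [0.0, 0.0, 0.0, 1.0]]
wrist 340.137050890661 340.137050890661 272.3892093215587 212.36850804342382 [[0.0004, -0.9652, -0.2616, 0.0669], [1.0, 0.0003, 0.0004, -0.0004], [-0.0003, -0.2616, 0.9652, -0.135], [0.0, 0.0, 0.0, 1.0]]
```

View pics/scene0.png

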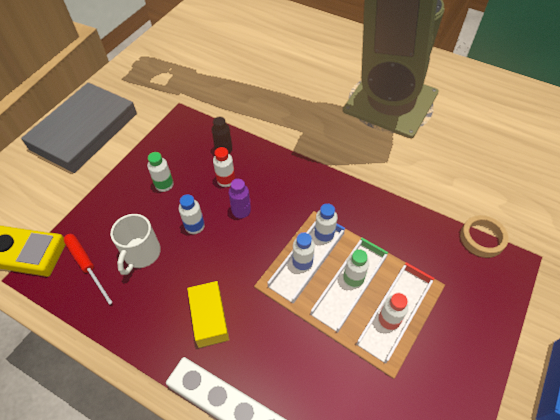

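View pics/side0.png

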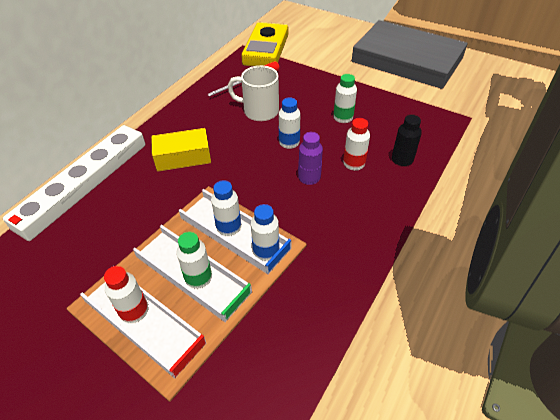

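Scene: the old red bottle is at about (395,310) in the lane with the red stop (418,272); the new red bottle is at (224,167). In the side view they are at (126,292) and (357,145).
What could be confused, by scene pixel: old red (395,310), new red (224,167), black look-alike (221,135), purple look-alike (240,198), blue (191,214), green (160,172), red screwdriver (78,250). I choose the white, red-capped bottle at (224,167) outside the rack, and check it in the crop.

```bash
cat > h.py <<'E'
import numpy as np,cv2,pickle
from scipy.optimize import least_squares
def proj(c,P,T=None):
    T=np.array(c["T"]) if T is None else T
    q=(np.linalg.inv(T)@np.r_[np.array(P,float),1])[:3]
    return np.array([c["fx"]*q[0]/q[2]+c["cx"],c["fy"]*q[1]/q[2]+c["cy"]])
def ray(c,u,v,T=None):
    T=np.array(c["T"]) if T is None else T
    d=T[:3,:3]@np.array([(u-c["cx"])/c["fx"],(v-c["cy"])/c["fy"],1]);return T[:3,3],d
def atz(c,u,v,z,T=None):
    o,d=ray(c,u,v,T);return o+d*(z-o[2])/d[2]
def red(c):
    h=cv2.cvtColor(c["frame"],cv2.COLOR_BGR2HSV)
    m=(((h[...,0]<6)|(h[...,0]>174))&(h[...,1]>180)&(h[...,2]>120)).astype(np.uint8)
    n,l,s,ce=cv2.connectedComponentsWithStats(m)
    return [(s[i].tolist(),ce[i].round(1).tolist()) for i in range(1,n) if s[i][4]>20]
E
python3 - <<'E'
from h import *
s,d=pickle.load(open("s0.pkl","rb"))
for n in("scene","side"):
    print(n,*red(d[n]),sep="\n ")
f=d["scene"]["frame"];g=d["side"]["frame"]
def cr(f,x,y,w,h,W,H):return cv2.resize(f[y:y+h,x:x+w],(W,H),interpolation=cv2.INTER_CUBIC)
A=cr(f,350,255,100,115,400,460)
B=cr(g,70,255,150,130,400,346)
C=cr(f,190,110,70,110,160,250)
im=np.zeros((600,800,3),np.uint8);im[:460,:400]=A;im[:346,400:]=B;im[350:600,400:560]=C
cv2.imwrite("pics/crop1.png",im)
E
```

```text
scene
 ([165, 134, 48, 58, 1076], [190.7, 159.5])
 ([215, 137, 107, 60, 1625], [270.0, 169.8])
 ([214, 147, 14, 14, 155], [221.1, 153.3])
 ([64, 156, 132, 116, 3685], [111.7, 212.6])
 ([97, 225, 140, 128, 2823], [154.9, 286.1])
 ([108, 259, 8, 15, 34], [112.3, 266.3])
 ([406, 263, 28, 17, 61], [420.2, 271.4])
 ([113, 272, 7, 7, 24], [116.5, 275.5])
 ([120, 295, 11, 13, 33], [126.2, 301.3])
 ([392, 294, 15, 10, 25], [400.4, 296.4])
 ([114, 309, 7, 9, 23], [116.9, 312.7])
side
 ([265, 62, 15, 8, 66], [273.7, 65.3])
 ([352, 118, 17, 16, 217], [359.7, 125.2])
 ([344, 151, 24, 15, 225], [354.8, 159.2])
 ([9, 215, 13, 10, 70], [14.6, 219.2])
 ([104, 265, 23, 25, 428], [115.2, 277.1])
 ([115, 293, 32, 28, 289], [133.1, 311.8])
 ([170, 334, 35, 43, 421], [187.7, 355.3])
```

View pics/crop1.png

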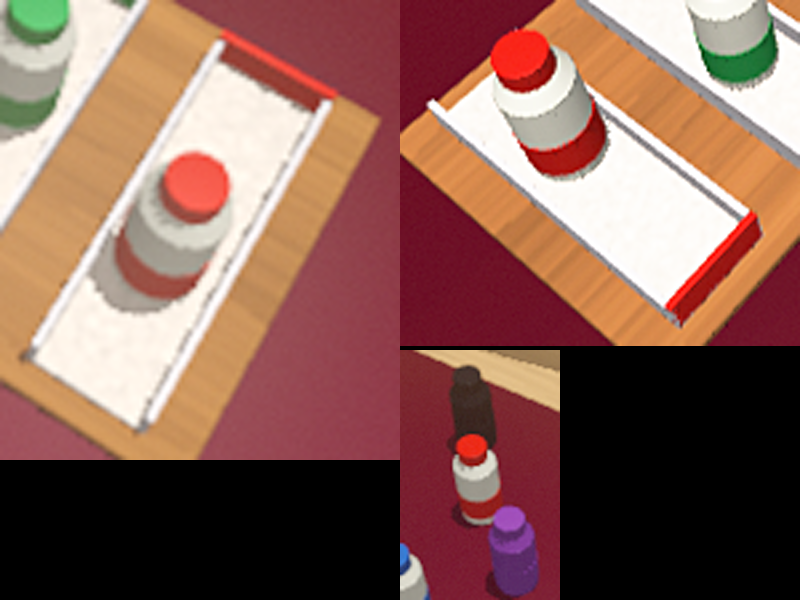

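```bash
python3 - <<'E'
from h import *
s,d=pickle.load(open("s0.pkl","rb"));S,D=d["scene"],d["side"]
def tri(a,b):
    f=lambda P:np.r_[proj(S,P)-a,proj(D,P)-b]
    q=least_squares(f,[.5,0,.1]);return q.x.round(4),q.fun.round(1)
print("old cap",tri((399,301.7),(115.2,277.1)));print("new cap",tri((221.1,153.3),(359.7,125.2)))
print("black",tri((220,122),(411,122)),"purple",tri((239,186),(312,142)))
pts=[(S,(-.095,-.03,.022),(405.5,265.5)),(S,(-.095,.03,.022),(432,280.7)),(S,(.1,-.03,.022),(357.5,342.5)),(S,(.1,.03,.022),(386.8,360)),
(D,(-.095,.032,.026),(170.5,368.6)),(D,(-.095,-.032,.026),(203.1,334.9)),(D,(.1,.03,.022),(82,293.6))]
def W(p,q):
    c,s_=np.cos(p[2]),np.sin(p[2]);return [p[0]+c*q[0]-s_*q[1],p[1]+s_*q[0]+c*q[1],q[2]+.008]
q=least_squares(lambda p:np.concatenate([proj(c,W(p,a))-u for c,a,u in pts]),[.5,0.1,0])
print("lane",q.x,q.fun.round(1))
for n,P in(("old",tri((399,301.7),(115.2,277.1))[0]),):
    e=P[:2]-q.x[:2];c,s_=np.cos(q.x[2]),np.sin(q.x[2]);print(n,"in lane",c*e[0]+s_*e[1],-s_*e[0]+c*e[1])
E
```

```text
old cap (array([0.5946, 0.2349, 0.1096]), array([ 0.1,  0. ,  0. , -0. ]))
new cap (array([ 0.4523, -0.2449,  0.0984]), array([ 0.2,  0.5,  0.3, -0.3]))
black (array([ 0.374 , -0.3001,  0.1002]), array([ 0.3,  0.8,  0.4, -0.5])) purple (array([ 0.5074, -0.1623,  0.0943]), array([ 0.1,  0.2,  0.2, -0.2]))
lane [ 0.57051827  0.23832798 -0.09180003] [-0.8 -0.5 -0.5 -0.6  0.7 -1.1 -0.  -0.2 -1.   1.  -0.8 -1.1  0.1  0.1]
old in lane 0.024294577711222665 -0.0012059453916452843
```

Distinct: the choice is confirmed (white body, red cap, between black and purple). Lane is at (0.571,0.238), yaw -0.092; the old bottle is at lane x≈+0.024, new at (0.452,-0.245). I'll move to above the old bottle.

```bash
cat > go.py <<'E'
import sys,numpy as np
from workcell import r
from scipy.spatial.transform import Rotation as R
s=r.observe();t=np.array([float(a) for a in sys.argv[1:5]])
M=R.from_euler("xyz",s["eef_rot"]);G=R.from_euler("xyz",[np.pi,0,t[3]])
print("t",round(s["time"],2),"pos",s["tool_pos"].round(4),"rot",s["eef_rot"].round(3),"F",s["ft_force"].round(1),"op",round(s["opening"],3))
print("tool shift",M.inv().apply(t[:3]-s["tool_pos"]).round(4),"turn",(M.inv()*G).as_rotvec().round(4),"q6",s["qpos"][5].round(2))
E
python3 -m jog '[0,0,0,0,0,0.114,-1, 0,0,0,0,0,0.114,-1, 0,0,0,0,0,0.114,-1]'
python3 go.py 0.5946 0.2349 0.2 -0.092
```

```text
time: 0.45
tool_pos: [0.1611, -0.6284, 0.2366]
eef_rot: [-3.137, 0.001, -0.104]
ft_force: [0.4, 0.6, -0.1]
opening: 1.002
t 0.45 pos [ 0.1611 -0.6284  0.2366] rot [-3.137e+00  1.000e-03 -1.040e-01] F [ 0.4  0.6 -0.1] op 1.002
tool shift [ 0.3419 -0.9034  0.0401] turn [-0.0044  0.0012 -0.0117] q6 0.27
```

```bash

python3 -m jog '[0.017,-0.045,0,0,0,0,-1, 0.017,-0.045,0,0,0,0,-1, 0.017,-0.045,0,0,0,0,-1, 0.017,-0.045,0,0,0,0,-1, 0.017,-0.045,0,0,0,0,-1]'
python3 -m jog '[0.017,-0.045,0,0,0,0,-1, 0.017,-0.045,0,0,0,0,-1, 0.017,-0.045,0,0,0,0,-1, 0.017,-0.045,0,0,0,0,-1, 0.017,-0.045,0,0,0,0,-1]'
python3 -m jog '[0.017,-0.045,0,0,0,0,-1, 0.017,-0.045,0,0,0,0,-1, 0.017,-0.045,0,0,0,0,-1, 0.017,-0.045,0,0,0,0,-1, 0.017,-0.045,0,0,0,0,-1]'
python3 go.py 0.5946 0.2349 0.2 -0.092
```

```text
time: 0.95
tool_pos: [0.2695, -0.4103, 0.2334]
eef_rot: [-3.133, 0.003, -0.115]
ft_force: [0.5, -0.0, 0.6]
opening: 0.999
time: 1.45
tool_pos: [0.3816, -0.1869, 0.2341]
eef_rot: [-3.132, 0.002, -0.119]
ft_force: [1.4, -0.3, 0.8]
opening: 1.001
time: 1.95
tool_pos: [0.4942, 0.0365, 0.236]
eef_rot: [-3.134, -0.001, -0.118]
ft_force: [-0.1, -1.1, 0.3]
opening: 0.994
t 1.95 pos [0.4942 0.0365 0.236 ] rot [-3.134e+00 -1.000e-03 -1.180e-01] F [-0.1 -1.1  0.3] op 0.994
tool shift [ 0.0763 -0.2086  0.0378] turn [-0.008  -0.0014 -0.0262] q6 1.65
```

```bash

python3 -m jog '[0.016,-0.043,0.005,0,0,-0.013,-1, 0.016,-0.043,0.005,0,0,-0.013,-1, 0.016,-0.043,0.005,0,0,0,-1, 0.014,-0.040,0.005,0,0,0,-1, 0.012,-0.035,0.005,0,0,0,-1]'
python3 go.py 0.5946 0.2349 0.2 -0.092
python3 - <<'E'
from h import *
from workcell import r,cams
from scipy.spatial.transform import Rotation as R
s=r.observe();c=cams.read_camera("wrist");cv2.imwrite("pics/w1.png",c["frame"])
T=np.eye(4);T[:3,:3]=R.from_euler("xyz",s["eef_rot"]).as_matrix();T[:3,3]=s["tool_pos"];T=T@np.array(c["mount"])
pickle.dump((c,T),open("w1.pkl","wb"))
E
```

```text
time: 2.45
tool_pos: [0.5905, 0.2435, 0.2116]
eef_rot: [-3.134, -0.003, -0.087]
ft_force: [0.3, -0.9, 0.9]
opening: 1.004
t 2.45 pos [0.5905 0.2435 0.2116] rot [-3.134e+00 -3.000e-03 -8.700e-02] F [ 0.3 -0.9  0.9] op 1.004
tool shift [0.0048 0.0083 0.0116] turn [-0.0073 -0.003   0.0048] q6 1.96
```

View pics/w1.png

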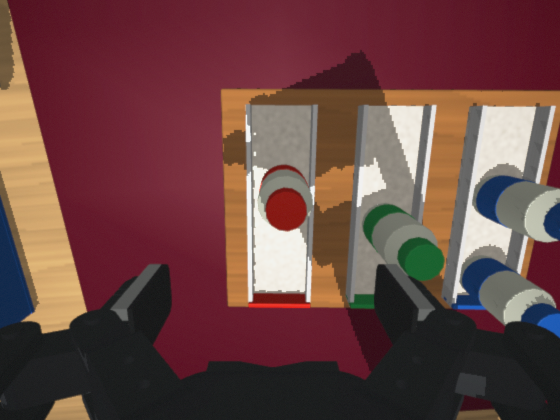

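Wrist view: cap top centre at about (286,209), red stop top edge from (249,305) to (311,305), lane rear ends at (250,105)/(315,105). I'll cross-check against the fit.

```bash
python3 - <<'E'
from h import *
c,T=pickle.load(open("w1.pkl","rb"))
print("cap",atz(c,286,209,.114,T)[:2].round(4))
for u,v,z,n in((250,105,.03,'rear+y wall'),(315,105,.03,'rear-y'),(249,306,.034,'stop top outer +y'),(311,306,.034,'stop outer -y'),(252,294,.012,"stop floor +y"),(306,294,.012,"stop floor -y")):
    P=atz(c,u,v,z,T)[:2];e=P-[.5705,.2383];k,s=np.cos(-.0918),np.sin(-.0918)
    print(n,P.round(4),"lane",(k*e[0]+s*e[1]).round(4),(-s*e[0]+k*e[1]).round(4))
E
python3 go.py 0.5935 0.2355 0.058 -0.092
```

```text
cap [0.5962 0.2346]
rear+y wall [0.6724 0.2582] lane 0.0996 0.0291
rear-y [0.6673 0.2006] lane 0.0999 -0.0286
stop top outer +y [0.476  0.2794] lane -0.0979 0.0322
stop outer -y [0.4707 0.2159] lane -0.0973 -0.0315
stop floor +y [0.4775 0.2776] lane -0.0962 0.0306
stop floor -y [0.4727 0.219 ] lane -0.0956 -0.0282
t 2.5 pos [0.5912 0.2476 0.2102] rot [-3.131e+00 -2.000e-03 -8.500e-02] F [-1.7  1.6  0.7] op 0.999
tool shift [0.0029 0.0134 0.152 ] turn [-0.0105 -0.0024  0.0072] q6 1.96
```

```bash

python3 -m jog '[0.004,0.013,0.02,-0.01,0,0.007,-1, 0,0,0.02,0,0,0,-1, 0,0,0,0,0,0,-1]'
python3 go.py 0.5950 0.2350 0.058 -0.092
```

```text
time: 2.8
tool_pos: [0.5943, 0.2376, 0.1672]
eef_rot: [3.141, -0.0, -0.087]
ft_force: [-0.1, -0.2, -0.6]
opening: 1.001
t 2.8 pos [0.5943 0.2376 0.1672] rot [ 3.141 -0.    -0.087] F [-0.1 -0.2 -0.6] op 1.001
tool shift [0.0009 0.0025 0.1092] turn [ 0.0005 -0.0004  0.0052] q6 1.95
```

```bash

python3 -m jog '[0.001,0.003,0.025,0,0,0.005,-1, 0,0,0.025,0,0,0,-1, 0,0,0.025,0,0,0,-1, 0,0,0.02,0,0,0,-1, 0,0,0.008,0,0,0,-1]'
python3 go.py 0.5950 0.2350 0.058 -0.092
```

```text
time: 3.3
tool_pos: [0.5982, 0.2346, 0.0671]
eef_rot: [-3.139, -0.008, -0.093]
ft_force: [0.6, 0.5, 0.4]
opening: 0.995
t 3.3 pos [0.5982 0.2346 0.0671] rot [-3.139 -0.008 -0.093] F [0.6 0.5 0.4] op 0.995
tool shift [-0.0033 -0.0001  0.0091] turn [-0.0023 -0.0077 -0.0007] q6 1.95
```

Close with a gentle grip (25 N).

```bash

python3 -m jog '[-0.003,0,0.007,0,-0.007,0,-1, 0,0,0,0,0,0,0.3, 0,0,0,0,0,0,0.3, 0,0,0,0,0,0,0.3, 0,0,0,0,0,0,0.3]' 25
python3 -m jog '[0,0,0,0,0,0,0.3, 0,0,0,0,0,0,0.3, 0,0,0,0,0,0,0.3]'
python3 go.py 0.5950 0.2350 0.058 -0.092
```

```text
time: 3.8
tool_pos: [0.597, 0.2351, 0.0635]
eef_rot: [-3.138, -0.004, -0.093]
ft_force: [0.4, -0.2, -1.1]
opening: 0.507
time: 4.1
tool_pos: [0.5975, 0.2354, 0.0647]
eef_rot: [-3.137, -0.006, -0.093]
ft_force: [0.5, 0.8, -0.9]
opening: 0.505
t 4.1 pos [0.5975 0.2354 0.0647] rot [-3.137 -0.006 -0.093] F [ 0.5  0.8 -0.9] op 0.505
tool shift [-0.0025  0.0007  0.0067] turn [-0.0047 -0.0059 -0.0011] q6 1.95
```

```bash

python3 -m jog '[-0.016,0,0,0,0,0,0.3, -0.02,0,0,0,0,0,0.3, -0.02,0,0,0,0,0,0.3, -0.015,0,0,0,0,0,0.3, -0.008,0,0,0,0,0,0.3]'
python3 go.py 0.5019 0.2437 0.0635 -0.092
```

```text
time: 4.6
tool_pos: [0.5175, 0.2427, 0.0641]
eef_rot: [-3.137, -0.007, -0.094]
ft_force: [0.4, 0.4, -1.0]
opening: 0.507
t 4.6 pos [0.5175 0.2427 0.0641] rot [-3.137 -0.007 -0.094] F [ 0.4  0.4 -1. ] op 0.507
tool shift [-0.0156  0.0005  0.0005] turn [-0.005  -0.0068 -0.0024] q6 2.01
```

```bash

python3 -m jog '[-0.007,0,0,0,0,0,0.3, -0.005,0,0,0,0,0,0.3, -0.003,0,0,0,0,0,0.3, 0,0,0,0,0,0,0.3]'
python3 go.py 0.5019 0.2437 0.0635 -0.092
python3 - <<'E'
from h import *
from workcell import cams
a=cams.read_camera("side")["frame"];b=cams.read_camera("scene")["frame"]
im=np.hstack([cv2.resize(a[255:385,70:250],None,fx=2.2,fy=2.2),cv2.resize(b[230:360,340:480],None,fx=2.2,fy=2.2)]);cv2.imwrite("pics/p2.png",im)
E
```

```text
time: 5.0
tool_pos: [0.5017, 0.2443, 0.0642]
eef_rot: [-3.136, -0.008, -0.094]
ft_force: [-0.3, -0.1, -0.9]
opening: 0.508
t 5.0 pos [0.5017 0.2443 0.0642] rot [-3.136 -0.008 -0.094] F [-0.3 -0.1 -0.9] op 0.508
tool shift [0.0003 0.0006 0.0007] turn [-0.0052 -0.0076 -0.002 ] q6 2.02
```

View pics/p2.png

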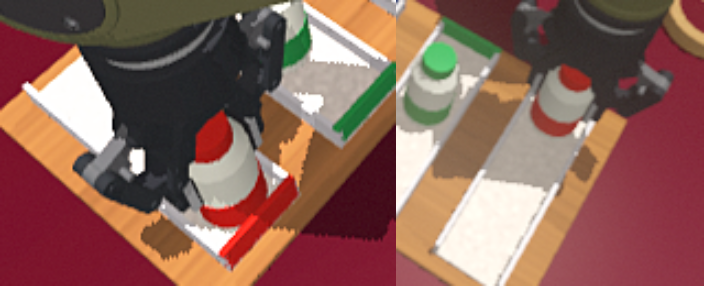

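The picture shows the old bottle upright and at, or a few mm short of, the red stop. I'll nudge it on a little and watch the force.

```bash

python3 -m jog '[-0.003,0,0.001,0,0,0,0.3, -0.002,0,0.001,0,0,0,0.3]'
python3 go.py 0.5019 0.2437 0.0635 -0.092
```

```text
time: 5.3
tool_pos: [0.4996, 0.2448, 0.0636]
eef_rot: [-3.135, -0.013, -0.094]
ft_force: [4.0, -2.5, 2.0]
opening: 0.51
t 5.3 pos [0.4996 0.2448 0.0636] rot [-3.135 -0.013 -0.094] F [ 4.  -2.5  2. ] op 0.51
tool shift [0.0024 0.0009 0.0001] turn [-0.0061 -0.0133 -0.0023] q6 2.02
```

Contact with the stop (4 N). Open and retreat upward.

```bash

python3 -m jog '[0.001,0,0,0,0,0,0.3, 0,0,0,0,0,0,-0.4, 0,0,0,0,0,0,-1, 0,0,0,0,0,0,-1, 0,0,0,0,0,0,-1]'
python3 -m jog '[0,0,-0.02,0,0,0,-1, 0,0,-0.04,0,0,0,-1, 0,0,-0.045,0,0,0,-1, 0,0,-0.03,0,0,0,-1, 0,0,0,0,0,0,-1]'
python3 go.py 0.4523 -0.2449 0.2 -0.092
python3 - <<'E'
from h import *
from workcell import cams
c=cams.read_camera("side");s=cams.read_camera("scene")
pickle.dump((c,s),open("s3.pkl","wb"))
print([x for x in red(c) if x[0][0]<260 and x[0][1]>200],[x for x in red(s) if x[0][0]>340])
im=np.hstack([cv2.resize(c["frame"][235:385,70:250],None,fx=2.2,fy=2.2),cv2.resize(s["frame"][210:360,340:480],None,fx=2.2,fy=2.2)]);cv2.imwrite("pics/p3.png",im)
E
```

```text
time: 5.8
tool_pos: [0.4997, 0.2448, 0.0632]
eef_rot: [-3.135, -0.01, -0.095]
ft_force: [-0.8, 0.2, -0.5]
opening: 1.0
time: 6.3
tool_pos: [0.4961, 0.2436, 0.2001]
eef_rot: [-3.138, -0.003, -0.095]
ft_force: [-0.4, 0.7, -0.5]
opening: 1.003
t 6.3 pos [0.4961 0.2436 0.2001] rot [-3.138e+00 -3.000e-03 -9.500e-02] F [-0.4  0.7 -0.5] op 1.003
tool shift [ 0.0028  0.4904 -0.0016] turn [-0.0034 -0.003  -0.003 ] q6 2.02
[([253, 202, 22, 12, 34], [264.4, 205.5]), ([9, 215, 13, 10, 69], [14.6, 219.3]), ([151, 304, 25, 25, 479], [163.2, 316.1]), ([157, 332, 48, 45, 694], [183.6, 353.1])] [([431, 216, 28, 26, 183], [446.4, 229.1]), ([414, 255, 18, 17, 213], [422.3, 262.5]), ([469, 256, 12, 10, 33], [474.5, 260.2]), ([481, 258, 11, 14, 48], [485.8, 264.9]), ([487, 268, 11, 14, 33], [492.5, 274.3]), ([427, 275, 7, 8, 23], [429.8, 278.2])]
```

View pics/p3.png

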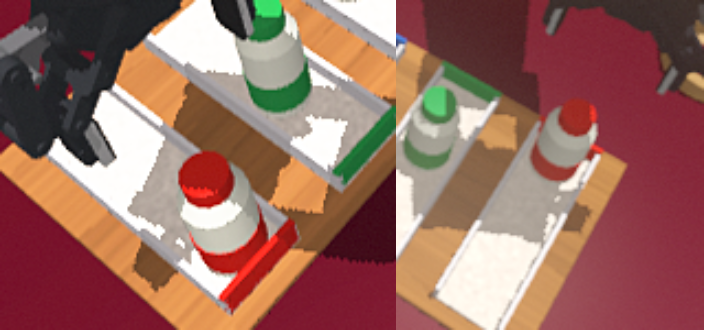

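The old bottle stands upright against the stop. Checking its position, the neighbours, then on to the new bottle.

```bash
python3 - <<'E'
from h import *
D,S=pickle.load(open("s3.pkl","rb"))
def tri(a,b):
    q=least_squares(lambda P:np.r_[proj(S,P)-a,proj(D,P)-b],[.5,0,.1]);return q.x.round(4)
P=tri((422.3,262.5),(163.2,316.1));e=P[:2]-[.5705,.2383];k,s=np.cos(-.0918),np.sin(-.0918)
print("old",P,"lane",(k*e[0]+s*e[1]).round(4),(-s*e[0]+k*e[1]).round(4))
print("blue",tri((187,202),(289,103)),"green",tri((155,158),(347,80)))
E
python3 -m jog '[0,0.045,0,0,0,0,-1, 0,0.045,0,0,0,0,-1, 0,0.045,0,0,0,0,-1, 0,0.045,0,0,0,0,-1, 0,0.045,0,0,0,0,-1]'
python3 -m jog '[0,0.045,0,0,0,0,-1, 0,0.045,0,0,0,0,-1, 0,0.045,0,0,0,0,-1, 0,0.03,0,0,0,0,-1, 0,0.01,0,0,0,0,-1]'
python3 go.py 0.4523 -0.2449 0.2 -0.092
```

```text
old [0.4992 0.2446 0.1097] lane -0.0716 -0.0003
blue [ 0.5988 -0.2327  0.1003] green [ 0.5371 -0.3655  0.0988]
time: 6.9
tool_pos: [0.4668, 0.0163, 0.1839]
eef_rot: [3.14, 0.021, -0.083]
ft_force: [0.2, -0.9, 0.7]
opening: 0.999
time: 7.4
tool_pos: [0.4431, -0.1658, 0.1714]
eef_rot: [-3.138, 0.04, -0.088]
ft_force: [-0.7, 0.4, 0.1]
opening: 0.998
t 7.4 pos [ 0.4431 -0.1658  0.1714] rot [-3.138  0.04  -0.088] F [-0.7  0.4  0.1] op 0.998
tool shift [ 0.0149  0.0779 -0.0294] turn [-0.003   0.0402  0.0039] q6 1.2
```

```bash

python3 -m jog '[0.005,0.026,-0.01,0,0.02,0,-1, 0.005,0.026,-0.01,0,0.02,0,-1, 0.005,0.024,-0.01,0,0,0,-1, 0,0,0,0,0,0,-1]'
python3 go.py 0.4523 -0.2449 0.15 -0.092
python3 - <<'E'
from h import *
from workcell import r,cams
from scipy.spatial.transform import Rotation as R
s=r.observe();c=cams.read_camera("wrist");cv2.imwrite("pics/w2.png",c["frame"])
T=np.eye(4);T[:3,:3]=R.from_euler("xyz",s["eef_rot"]).as_matrix();T[:3,3]=s["tool_pos"];T=T@np.array(c["mount"])
pickle.dump((c,T),open("w2.pkl","wb"))
print(proj(c,[.4523,-.2449,.102],T))
E
```

```text
time: 7.8
tool_pos: [0.4485, -0.2426, 0.1923]
eef_rot: [-3.13, 0.012, -0.089]
ft_force: [-0.2, 0.4, -0.3]
opening: 0.997
t 7.8 pos [ 0.4485 -0.2426  0.1923] rot [-3.13   0.012 -0.089] F [-0.2  0.4 -0.3] op 0.997
tool shift [0.0046 0.0025 0.0422] turn [-0.0119  0.0123  0.003 ] q6 1.06
[277.62197555 213.08669186]
```

View pics/w2.png

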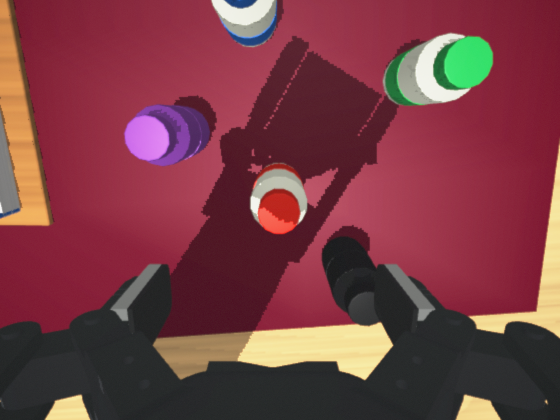

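Wrist view: the red cap sits at (278,213), exactly as predicted; black (362,300) and purple (150,138) are clear of the fingers' descent. Descend.

```bash

python3 -m jog '[0.004,0.002,0.02,-0.011,0.012,0.003,-1, 0.001,0,0.025,0,0,0,-1, 0,0,0.025,0,0,0,-1, 0,0,0.025,0,0,0,-1, 0,0,0.01,0,0,0,-1]'
python3 go.py 0.4523 -0.2449 0.05 -0.092
```

```text
time: 8.35
tool_pos: [0.4505, -0.234, 0.0776]
eef_rot: [-3.133, 0.008, -0.086]
ft_force: [0.6, 0.1, 0.7]
opening: 0.998
t 8.35 pos [ 0.4505 -0.234   0.0776] rot [-3.133  0.008 -0.086] F [0.6 0.1 0.7] op 0.998
tool shift [0.0029 0.0109 0.0275] turn [-0.009   0.0081  0.006 ] q6 1.07
```

```bash

python3 -m jog '[0.003,0.011,0,-0.009,0.008,0.006,-1, 0,0,0.012,0,0,0,-1, 0,0,0.01,0,0,0,-1, 0,0,0,0,0,0,-1]'
python3 go.py 0.4523 -0.2449 0.05 -0.092
```

```text
time: 8.75
tool_pos: [0.4522, -0.2434, 0.0527]
eef_rot: [-3.14, 0.002, -0.09]
ft_force: [-0.2, 0.0, 0.2]
opening: 0.998
t 8.75 pos [ 0.4522 -0.2434  0.0527] rot [-3.14e+00  2.00e-03 -9.00e-02] F [-0.2  0.   0.2] op 0.998
tool shift [0.0002 0.0015 0.0027] turn [-0.0013  0.002   0.002 ] q6 1.06
```

```bash

python3 -m jog '[0,0.001,0.001,0,0,0,0.3, 0,0,0,0,0,0,0.3, 0,0,0,0,0,0,0.3, 0,0,0,0,0,0,0.3, 0,0,0,0,0,0,0.3]' 40
python3 go.py 0.4523 -0.2449 0.05 -0.092
python3 -m jog '[0,0,-0.015,0,0,0,0.3, 0,0,-0.03,0,0,0,0.3, 0,0,-0.04,0,0,0,0.3, 0,0,-0.035,0,0,0,0.3, 0,0,-0.02,0,0,0,0.3]'
python3 go.py 0.5526 0.24 0.19 -0.092
```

```text
time: 9.25
tool_pos: [0.4535, -0.2457, 0.0537]
eef_rot: [3.141, -0.001, -0.091]
ft_force: [-0.4, 0.4, -1.2]
opening: 0.502
t 9.25 pos [ 0.4535 -0.2457  0.0537] rot [ 3.141e+00 -1.000e-03 -9.100e-02] F [-0.4  0.4 -1.2] op 0.502
tool shift [-0.0012 -0.0006  0.0037] turn [ 0.0006 -0.0014  0.0014] q6 1.06
time: 9.75
tool_pos: [0.4502, -0.2434, 0.1969]
eef_rot: [-3.137, 0.008, -0.091]
ft_force: [0.6, 0.6, -1.5]
opening: 0.505
t 9.75 pos [ 0.4502 -0.2434  0.1969] rot [-3.137  0.008 -0.091] F [ 0.6  0.6 -1.5] op 0.505
tool shift [ 0.0583 -0.4906  0.0088] turn [-0.0047  0.0076  0.0014] q6 1.06
```

```bash

python3 -m jog '[0.006,-0.03,-0.005,0,0.005,0,0.3, 0.006,-0.04,-0.005,0,0.004,0,0.3, 0.006,-0.045,-0.004,0,0,0,0.3, 0.006,-0.045,-0.004,0,0,0,0.3, 0.006,-0.045,-0.004,0,0,0,0.3]'
python3 go.py 0.5536 0.24 0.20 -0.092
```

```text
time: 10.25
tool_pos: [0.502, -0.0418, 0.2323]
eef_rot: [3.14, -0.018, -0.102]
ft_force: [0.4, -0.3, -1.3]
opening: 0.506
t 10.25 pos [ 0.502  -0.0418  0.2323] rot [ 3.14  -0.018 -0.102] F [ 0.4 -0.3 -1.3] op 0.506
tool shift [ 0.0221 -0.2856  0.0321] turn [ 0.0021 -0.0177 -0.0098] q6 1.48
```

```bash

python3 -m jog '[0.003,-0.045,0.003,0,-0.008,0,0.3, 0.003,-0.045,0.003,0,-0.005,0,0.3, 0.003,-0.045,0.003,0,0,0,0.3, 0.003,-0.045,0.003,0,0,0,0.3, 0.003,-0.045,0.003,0,0,0,0.3]'
python3 go.py 0.5536 0.24 0.20 -0.092
```

```text
time: 10.75
tool_pos: [0.5407, 0.1903, 0.2254]
eef_rot: [3.141, -0.015, -0.102]
ft_force: [1.1, -0.6, -1.6]
opening: 0.501
t 10.75 pos [0.5407 0.1903 0.2254] rot [ 3.141 -0.015 -0.102] F [ 1.1 -0.6 -1.6] op 0.501
tool shift [ 0.0074 -0.0508  0.0254] turn [ 0.0011 -0.0151 -0.0096] q6 1.92
```

```bash

python3 -m jog '[0.007,-0.03,0,0,-0.015,-0.01,0.3, 0.005,-0.015,0,0,0,0,0.3, 0.002,0,0,0,0,0,0.3, 0,0,0,0,0,0,0.3]'
python3 go.py 0.5536 0.24 0.11 -0.092
```

```text
time: 11.15
tool_pos: [0.5585, 0.2403, 0.2279]
eef_rot: [3.141, -0.001, -0.084]
ft_force: [1.0, -0.3, -2.3]
opening: 0.503
t 11.15 pos [0.5585 0.2403 0.2279] rot [ 3.141e+00 -1.000e-03 -8.400e-02] F [ 1.  -0.3 -2.3] op 0.503
tool shift [-0.0049  0.0006  0.1179] turn [ 0.0007 -0.0006  0.008 ] q6 1.97
```

```bash

python3 -m jog '[0,0,0.025,0,0,0.008,0.3, 0,0,0.03,0,0,0,0.3, 0,0,0.03,0,0,0,0.3, 0,0,0.02,0,0,0,0.3, 0,0,0,0,0,0,0.3]'
python3 go.py 0.5536 0.24 0.066 -0.092
```

```text
time: 11.65
tool_pos: [0.5601, 0.2328, 0.1241]
eef_rot: [3.141, -0.006, -0.101]
ft_force: [-0.4, -0.4, -1.8]
opening: 0.504
t 11.65 pos [0.5601 0.2328 0.1241] rot [ 3.141 -0.006 -0.101] F [-0.4 -0.4 -1.8] op 0.504
tool shift [-0.0075 -0.0066  0.058 ] turn [ 0.0009 -0.0061 -0.0091] q6 1.98
```

```bash

python3 -m jog '[-0.005,-0.007,0,0,-0.006,-0.009,0.3, 0,0,0.015,0,0,0,0.3, 0,0,0.01,0,0,0,0.3, 0,0,0,0,0,0,0.3]'
python3 go.py 0.5536 0.24 0.066 -0.092
```

```text
time: 12.05
tool_pos: [0.5576, 0.2391, 0.1018]
eef_rot: [-3.141, -0.005, -0.094]
ft_force: [0.0, -0.4, -1.6]
opening: 0.505
t 12.05 pos [0.5576 0.2391 0.1018] rot [-3.141 -0.005 -0.094] F [ 0.  -0.4 -1.6] op 0.505
tool shift [-0.0042 -0.0005  0.0357] turn [-0.001  -0.0052 -0.0025] q6 1.98
```

Bottle bottom is at about z 0.048, well centred (walls top at 0.030). Lower slowly.

```bash

python3 -m jog '[-0.004,-0.001,0.008,0,-0.004,0,0.3, 0,0,0.010,0,0,0,0.3, 0,0,0.010,0,0,0,0.3, 0,0,0.004,0,0,0,0.3]'
python3 go.py 0.5536 0.24 0.066 -0.092
```

```text
time: 12.45
tool_pos: [0.5544, 0.2413, 0.0688]
eef_rot: [-3.139, -0.003, -0.094]
ft_force: [-1.0, -0.1, -1.9]
opening: 0.503
t 12.45 pos [0.5544 0.2413 0.0688] rot [-3.139e+00 -3.000e-03 -9.400e-02] F [-1.  -0.1 -1.9] op 0.503
tool shift [-0.0007  0.0013  0.0028] turn [-0.0022 -0.0034 -0.002 ] q6 1.99
```

```bash

python3 -m jog '[0,0,0.002,0,0,0,0.3, 0,0,0.002,0,0,0,0.3]'
python3 go.py 0.5536 0.24 0.066 -0.092
```

```text
time: 12.65
tool_pos: [0.5546, 0.2411, 0.0653]
eef_rot: [-3.14, -0.002, -0.094]
ft_force: [-6.5, -4.3, 18.1]
opening: 0.501
t 12.65 pos [0.5546 0.2411 0.0653] rot [-3.14e+00 -2.00e-03 -9.40e-02] F [-6.5 -4.3 18.1] op 0.501
tool shift [-0.0009  0.0012 -0.0007] turn [-0.0011 -0.0024 -0.0017] q6 1.99
```

On the floor (18 N). Ease off, open, retreat and look.

```bash

python3 -m jog '[0,0,-0.001,0,0,0,0.3, 0,0,0,0,0,0,-0.3, 0,0,0,0,0,0,-1, 0,0,0,0,0,0,-1, 0,0,0,0,0,0,-1]'
python3 -m jog '[0,0,-0.02,0,0,0,-1, 0,0,-0.035,0,0,0,-1, 0,0,-0.045,0,0,0,-1, 0.02,0,-0.045,0,0,0,-1, 0.03,0,-0.03,0,0,0,-1]'
python3 go.py 0.5536 0.24 0.2 -0.092
python3 - <<'E'
from h import *
from workcell import cams
c=cams.read_camera("side");s=cams.read_camera("scene")
pickle.dump((c,s),open("s4.pkl","wb"))
print([x for x in red(c) if x[0][0]<260 and x[0][1]>200],[x for x in red(s) if x[0][0]>340])
im=np.hstack([cv2.resize(c["frame"][235:385,70:250],None,fx=2.2,fy=2.2),cv2.resize(s["frame"][210:360,340:480],None,fx=2.2,fy=2.2)]);cv2.imwrite("pics/p4.png",im)
E
```

```text
time: 13.15
tool_pos: [0.5565, 0.2417, 0.0684]
eef_rot: [-3.139, -0.007, -0.094]
ft_force: [-0.8, 0.2, -0.1]
opening: 0.999
time: 13.65
tool_pos: [0.5997, 0.2359, 0.2401]
eef_rot: [3.138, 0.01, -0.092]
ft_force: [-0.1, 0.7, 0.1]
opening: 1.002
t 13.65 pos [0.5997 0.2359 0.2401] rot [ 3.138  0.01  -0.092] F [-0.1  0.7  0.1] op 1.002
tool shift [-0.0459 -0.      0.0406] turn [0.0036 0.0096 0.0004] q6 1.95
[([253, 202, 22, 12, 35], [264.6, 205.9]), ([122, 282, 24, 25, 450], [133.9, 294.3]), ([151, 303, 25, 26, 489], [163.1, 315.8]), ([131, 324, 22, 13, 133], [143.1, 331.6]), ([160, 335, 45, 42, 683], [183.7, 353.4])] [([414, 255, 18, 17, 194], [421.7, 263.1]), ([427, 275, 7, 8, 23], [429.8, 278.2]), ([403, 277, 20, 15, 185], [410.5, 284.0])]
```

View pics/p4.png

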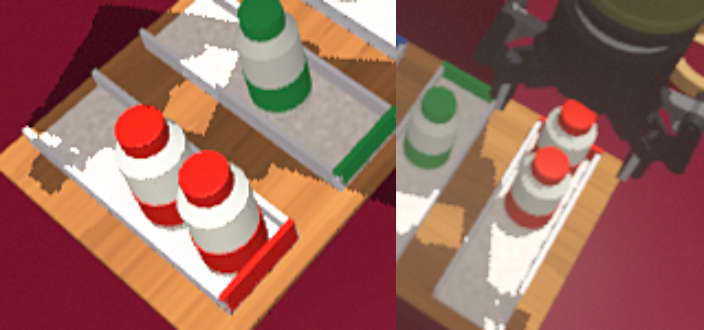

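Both bottles stand upright in the red lane, new (side 134,294) behind old (163,316). Measuring the gap.

```bash
python3 - <<'E'
from h import *
D,S=pickle.load(open("s4.pkl","rb"))
def tri(a,b):
    q=least_squares(lambda P:np.r_[proj(S,P)-a,proj(D,P)-b],[.5,0,.1]);return q.x
k,s=np.cos(-.0918),np.sin(-.0918);X=[]
for n,a,b in(("old",(421.9,262.8),(163.1,315.8)),("new",(411,284),(133.9,294.3))):
    P=tri(a,b);e=P[:2]-[.5705,.2383];X.append(P)
    print(n,P.round(4),"lane",(k*e[0]+s*e[1]).round(4),(-s*e[0]+k*e[1]).round(4))
print("dist",np.linalg.norm((X[0]-X[1])[:2]))
E
```

```text
old [0.4999 0.2442 0.1092] lane -0.0709 -0.0006
new [0.5525 0.2415 0.1116] lane -0.0182 0.0016
dist 0.0526879181098658
```

```bash
python3 -c "
from workcell import r
print(r.sign_off())"
```

```text
the job is handed in; nothing more can be done
None
```

I pulled the old red-capped bottle forward until it touched the red front stop (about 4 N of contact) and released it. I then set the new red-capped bottle on the lane floor behind it, let go, and handed the job in at about 14 s. No verdict was reported.

Final checks, triangulated from the scene and side cameras (good to about 2 mm):

| Bottle | Lane x | Lane y |
|---|---|---|
| Old | -0.071 m | -0.001 m |
| New | -0.018 m | +0.002 m |

- **Spacing:** the centres are 53 mm apart, a gap of about 9 mm, within the 22 mm limit.
- **Posture:** both bottles looked upright in the last picture.
- **Heights:** the triangulated cap heights came out 4–7 mm above the roughly 105 mm I expected. The bench and lane readings before the moves were high by about 5 mm too, so I put this down to measurement error. The 18 N reading as I lowered the new bottle also showed it had reached the floor.

No check failed. I did not measure tilt or whether the bottles were at rest.

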